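# Store the brittle pink grinding wheel on the empty post

### The arm

A 6-joint arm with a two-finger parallel gripper is mounted at the origin on the work surface. World frame = base frame: x ahead of the robot, y to its left, z up, the work surface at z = 0. Lengths are in m, angles in rad, forces in N, time in s.
With the tool pointing down it reaches from about 0.25 to 0.775 m from the base axis. Payload 4 kg.
Tool frame: the origin (TCP) lies midway between the tips of the shut fingers; the grasp point (between the pads) lies 19 mm behind it; z points along the fingers, y is the line along which they close (so a half turn about z gives the same grasp; the last joint's range is limited). The gripper opens to 85 mm and grips with 20 to 120 N. Pads are 22 mm wide; open, the fingers measure 114 mm over their backs; the gripper's body (76 mm by 85 mm) begins 54 mm behind the grasp point. The pads swing forward as they close: fully open they stand 13 mm farther back than shut.
Start: joints at [1.136, 0.087, 1.371, -0, 1.684, -0.103], TCP at [0.179, 0.52, 0.208] pointing down, gripper open.
Joint ranges: [-3.1, 3.1], [-0.76, 2.03], [0.27, 2.55], [-1.08, 4.22], [0.17, 2.65], [-2.57, 2.57]. Speed limits (rad/s): [2.79, 2.79, 3.14, 3.14, 3.14, 3.14].

### API

Orientations are given as a unit quaternion [w, x, y, z].
In Python, from bench import get_obs, snapshot, finish_job gives the robot as it stands. The module is installed in compiled form; this text tells all that it offers.
- The arm moves only by the shell command python3 -m handwheel 'ROWS'. ROWS is JSON, a list of rows, each an object of numbers: "gripper": the finger opening in cm, from 0 to 8.54; "x", "y", "z": the shift along the tool's x, y, z in cm; "roll": the turn about the tool's z in rad. A call has 1 to 10 rows; each row is the pose to reach, as a shift and turn from the pose commanded when the call began, along the tool's axes at that moment; what a row does not reach only later rows make up. A row lasts 1/8 s, in which the tool goes at most 62.5 mm and 10.7 degrees, less where a joint would pass 70% of its speed; a pose out of reach is approached as far as the arm can. A call with a gripper value outside its range is refused whole. The fingers move at their own pace and stop on an object; the grip force is fixed at half the most. Time passes only in rows, so rows that repeat a pose let the fingers close. It gives the time, the measured TCP pose, the force, the opening and the grip force at its end, in the units of the state.
- get_obs(): the state, without advancing time (a new reading comes with each control period).
- snapshot(name): name is "scene" or "top"; returns a dict with "img" (400x640x3 uint8, red, green, blue), "K" (3x3 intrinsics, pixels), "R" (3x3) and "t" (3): a world point X has camera coordinates R X + t. Camera axes: x right, y down, z forward; pixel columns grow to the right and rows downward; lengths in m; the calibration is good to about 2 mm. A picture is of the moment at which its call begins. There is no depth.
- finish_job(): hands the job in; it is judged then, once.
The state is a dict: "clock": time; "joint_pos": joint angles; "qd": joint speeds; "effort": joint torques, N m; "tcp_pos": TCP position; "ee_rot": TCP orientation; "contact_force": force on the tool from outside, world axes, zero at the start; "ft_torque": the same for the moment, N m; "opening": finger opening in m; "finger_force": force on a finger pad.
Only numpy, scipy, OpenCV 4.12 (cv2) and the standard library are available. Lean on these libraries where they do the work, as an engineer would, in place of code of your own. Each camera call takes 0.05 s, during which the arm holds its last target. There are 200 camera calls.

### The job

Pick up the pink grinding wheel from the bench and put it, lying flat, over the post of the empty storage stand, down on its cork, then let go. It is brittle ceramic: hold it with a light grip (no more than about 50 N per finger), set it down softly and never drop it. Leave the green wheel and the grey wheel as they are.

Things in the scene. Friction and masses are not known exactly. Their poses are not given: they have to be found in the camera images.
- wheel_pink: Pink ceramic grinding wheel: a short ring, outside diameter 58 mm, bore 28 mm, 26 mm high, about 0.12 kg, lying flat on the bench and loose. Origin at the centre of its underside, z along its axis (up). It cracks if the fingers squeeze it with more than 60 N each, if it is pressed on a stand with more than 40 N, or if it falls 15 mm or more. Take it from above across its outside diameter at 20 to 50 N a finger.
- stand_free: The empty storage stand, fixed to the bench: round aluminium base 72 mm across with a round cork seat 68 mm across whose top is 20 mm above the bench; the seat is sprung and gives straight down by up to 8 mm at 2.5 N per mm (under the wheel's own weight only 0.5 mm), then is hard. Through its middle stands a fixed steel post 12 mm in diameter that tapers to 6 mm at its tip, 37 mm above the cork (57 mm above the bench). Origin at the centre of the base's underside, z up.
- wheel_green: Green grinding wheel of the same size as the pink one, lying flat and loose on the bench; a bystander. Origin at the centre of its underside, z up.
- wheel_grey: Grey grinding wheel of the same size, stored over the post of a second, identical stand, loose; a bystander. Origin at the centre of its underside (20 mm above the bench), z up.
There are look-alikes about, which are no part of the job. What is meant by the wheel_pink is not purple or red, and is the smaller of those in its own colour.

How it is judged:
By the outcome, as a careful person would: the job done as asked, in the order asked, and still so for the second after the job is handed in, with the robot touching nothing.
It also fails if it takes over 40 s, if anything falls off the work surface, if the arm or the gripper's body presses on something with over 40 N, if the wrist force passes 120 N, or if a joint passes its speed limit or range.

## Working session

There is one attempt and no reset: what is moved stays moved. The work goes in short steps, Python scripts to look and compute and a shell command to move; the robot and the scene stay as the last step left them, time stands still between calls to the robot, and variables do not carry over. Pictures are saved under pics/ and viewed, at most 12 in all, crops included, and the job is handed in when it is done.

```bash
mkdir -p pics; python3 - <<'E'
from bench import *
import cv2
for n in("scene","top"):
    s=snapshot(n);cv2.imwrite(f"pics/{n}0.png",s["img"][:,:,::-1]);print(n,s["K"].round(1).tolist(),s["R"].round(3).tolist(),s["t"].round(3).tolist())
o=get_obs();print(o)
E
```

```text
scene [[406.9, 0.0, 306.6], [0.0, 406.9, 188.5], [0.0, 0.0, 1.0]] [[0.176, 0.984, 0.008], [0.649, -0.11, -0.753], [-0.74, 0.137, -0.658]] [-0.099, -0.304, 1.162]
top [[468.8, 0.0, 315.1], [0.0, 468.8, 197.3], [0.0, 0.0, 1.0]] [[0.008, -1.0, 0.016], [-0.982, -0.01, -0.188], [0.188, -0.014, -0.982]] [-0.026, 0.496, 0.918]
{'clock': 0.1, 'joint_pos': array([ 1.13589318e+00,  8.78796874e-02,  1.37206359e+00, -3.63256457e-05,
        1.68361890e+00, -1.03077637e-01]), 'qd': array([ 0.00078863, -0.0026984 , -0.00192129, -0.00018824, -0.00169925,
       -0.00354076]), 'effort': array([ 1.79744729e-03, -3.53016901e+01, -3.14218354e+01, -2.11420124e-04,
        7.91994156e-03, -6.18604219e-06]), 'tcp_pos': array([0.17897261, 0.51955355, 0.20697705]), 'ee_rot': array([-2.44308240e-04,  1.65154541e-01,  9.86267209e-01, -9.54146018e-04]), 'contact_force': array([ 0.37641892, -0.32763488,  0.2130295 ]), 'ft_torque': array([-0.02294995,  0.07018311,  0.02293571]), 'finger_force': 0.0, 'opening': 0.08538456097272867}
```

View pics/scene0.png

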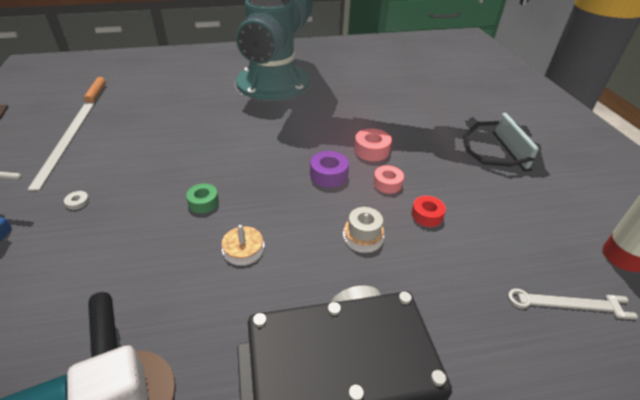

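View pics/top0.png

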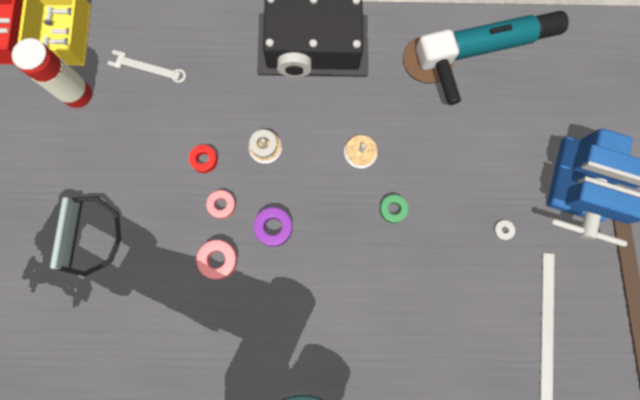

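The top view shows these candidates for the pink wheel:
- small pink ring (221,204), scene (389,180)
- large pink ring (216,259), scene (373,145)
- red ring (203,158)
- purple ring (272,226)

The small pink ring fits the description. The free stand is at (361,151), the grey wheel on its stand at (264,145) and the green wheel at (394,208).

```bash
cat >h.py <<'E'
from bench import *
import cv2, numpy as np
from scipy.spatial.transform import Rotation as Ro
def ray(s,u,v,z):
    R,t=s["R"],s["t"];c=-R.T@t;d=R.T@np.linalg.inv(s["K"])@[u,v,1];return c+d*(z-c[2])/d[2]
def proj(s,X):
    p=s["K"]@(s["R"]@np.array(X)+s["t"]);return p[:2]/p[2]
def blob(s,lo,hi,seed,r=40):
    h=cv2.cvtColor(s["img"],cv2.COLOR_RGB2HSV);m=cv2.inRange(h,np.array(lo),np.array(hi))
    w=np.zeros_like(m);cv2.circle(w,tuple(int(a) for a in seed),r,255,-1);m&=w
    cs,_=cv2.findContours(m,cv2.RETR_EXTERNAL,cv2.CHAIN_APPROX_NONE)
    return max(cs,key=cv2.contourArea)
def tool(d): # world delta -> tool axes cm
    q=get_obs()["ee_rot"];return (Ro.from_quat(q[[1,2,3,0]]).inv().apply(d)*100).round(2)
E
python3 - <<'E'
from h import *
S={n:snapshot(n) for n in("scene","top")}
h={n:cv2.cvtColor(S[n]["img"],cv2.COLOR_RGB2HSV) for n in S}
for n,px in(("top",[(221,193),(216,243),(203,147),(272,212),(366,160),(394,198)]),("scene",[(389,188),(373,155),(233,247),(240,257)])):
    for p in px: print(n,p,h[n][p[1],p[0]])
print("tcp",*[proj(S[n],get_obs()["tcp_pos"]).round() for n in S])
s=S["top"]
for nm,p,z in (("pink",(221,204),.026),("green",(394,208),.026),("grey",(264,144),.046),("cork",(361,152),.02),("big",(216,259),.03),("purple",(272,226),.03),("red",(203,158),.026)): print(nm,ray(s,*p,z).round(3))
c=cv2.resize(s["img"][120:290,150:420],None,fx=2.9,fy=2.9,interpolation=cv2.INTER_CUBIC);cv2.imwrite("pics/c1.png",c[:,:,::-1])
E
```

```text
top (221, 193) [  1  63 255]
top (216, 243) [  1  61 255]
top (203, 147) [  1 187 255]
top (272, 212) [143 125 217]
top (366, 160) [ 18  99 243]
top (394, 198) [ 67  99 199]
scene (389, 188) [  0 107 174]
scene (373, 155) [179 106 173]
scene (233, 247) [ 18 108 238]
scene (240, 257) [ 14 107 196]
tcp [495.  19.] [-27. 372.]
pink [0.484 0.175 0.026]
green [ 0.479 -0.188  0.026]
grey [0.609 0.087 0.046]
cork [ 0.602 -0.12   0.02 ]
big [0.369 0.179 0.03 ]
purple [0.438 0.067 0.03 ]
red [0.583 0.218 0.026]
```

View pics/c1.png

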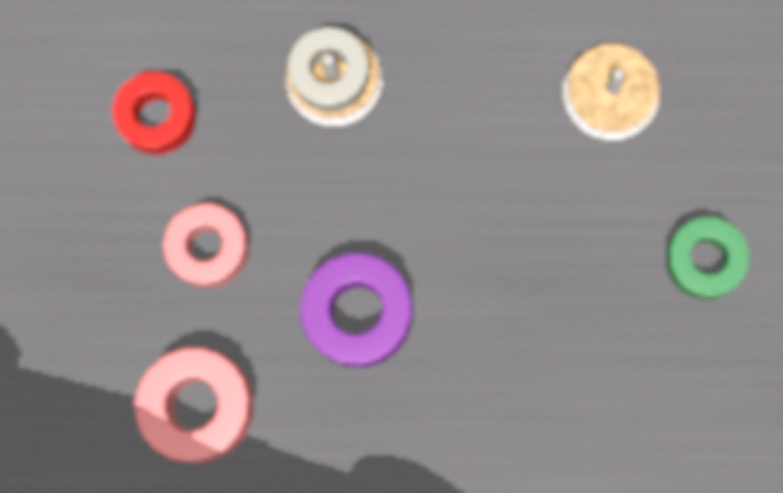

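The crop confirms the choice. The small pink ring at crop (205,244) is clearly smaller than the big pink ring at (192,405), and paler than the red one. Next I'll measure it and the cork precisely.

```bash
cat >>h.py <<'E'
from scipy.optimize import least_squares
def rim(s,c,z,r):
    P=np.array([ray(s,u,v,z)[:2] for u,v in c[:,0]]);cam=(-s["R"].T@s["t"])[:2]
    m=P.mean(0);a=(m-cam)/np.linalg.norm(m-cam)
    Q=P[(P-m)@a>0]  # far side = upper rim
    f=least_squares(lambda p:np.hypot(*(Q-p[:2]).T)-r,m,loss="soft_l1",f_scale=.001)
    g=least_squares(lambda p:np.hypot(*(Q-p[:2]).T)-p[2],[*m,r])
    return f.x.round(4),g.x.round(4)
PINK=((0,40,120),(6,150,255));CORK=((8,60,100),(28,255,255))
E
python3 - <<'E'
from h import *
T={"pink":([.484,.175,.02],PINK,.026,.029),"cork":([.602,-.12,.02],CORK,.02,.034)}
for n in("top","scene"):
    s=snapshot(n)
    for k,(x,c,z,r) in T.items(): print(n,k,*rim(s,blob(s,*c,proj(s,x),26),z,r))
p=np.array([.484,.175,.16]);o=get_obs();print(tool(p-o["tcp_pos"]))
E
```

```text
top pink [0.4853 0.1773] [0.4845 0.1763 0.03  ]
top cork [ 0.607 -0.12 ] [ 0.6071 -0.1201  0.0339]
scene pink [0.4857 0.1793] [0.485  0.1796 0.0283]
scene cork [ 0.6085 -0.1186] [ 0.628  -0.1174  0.0459]
[-40.06 -22.67   4.77]
```

```bash
python3 -m handwheel '[{"gripper":8.5,"x":-40,"y":-22.3,"z":0,"roll":-0.6},{"gripper":8.5,"x":-40,"y":-22.3,"z":0,"roll":-0.6},{"gripper":8.5,"x":-40,"y":-22.3,"z":0,"roll":-0.6},{"gripper":8.5,"x":-40,"y":-22.3,"z":0,"roll":-0.6},{"gripper":8.5,"x":-40,"y":-22.3,"z":0,"roll":-0.6},{"gripper":8.5,"x":-40,"y":-22.3,"z":0,"roll":-0.6},{"gripper":8.5,"x":-40,"y":-22.3,"z":0,"roll":-0.6},{"gripper":8.5,"x":-40,"y":-22.3,"z":0,"roll":-0.6},{"gripper":8.5,"x":-40,"y":-22.3,"z":0,"roll":-0.6},{"gripper":8.5,"x":-40,"y":-22.3,"z":0,"roll":-0.6}]'
python3 - <<'E'
from h import *
o=get_obs();print(o["clock"],tool(np.array([.4855,.178,.012])-o["tcp_pos"]))
E
```

```text
clock: 1.55
tcp_pos: [0.4843, 0.1792, 0.2079]
ee_rot: [-0.0, -0.134, 0.991, 0.0]
contact_force: [-1.0, -0.0, -1.1]
opening: 0.0853
finger_force: 0.0
1.55 [-0.09 -0.17 19.59]
```

```bash
python3 -m handwheel '[{"gripper":8.5,"x":-0.1,"y":-0.2,"z":5},{"gripper":8.5,"x":-0.1,"y":-0.2,"z":10},{"gripper":8.5,"x":-0.1,"y":-0.2,"z":14},{"gripper":8.5,"x":-0.1,"y":-0.2,"z":17},{"gripper":8.5,"x":-0.1,"y":-0.2,"z":19},{"gripper":8.5,"x":-0.1,"y":-0.2,"z":19},{"gripper":8.5,"x":-0.1,"y":-0.2,"z":19}]'
python3 - <<'E'
from h import *
a=[]
for n in("top","scene"):
    s=snapshot(n);u,v=map(int,proj(s,[.4855,.178,.03]))
    a.append(cv2.resize(s["img"][v-50:v+50,u-65:u+65],None,fx=3,fy=3,interpolation=cv2.INTER_CUBIC))
cv2.imwrite("pics/g1.png",np.hstack(a)[:,:,::-1])
E
```

```text
validation failed for argument at $[0]...
```

View pics/g1.png

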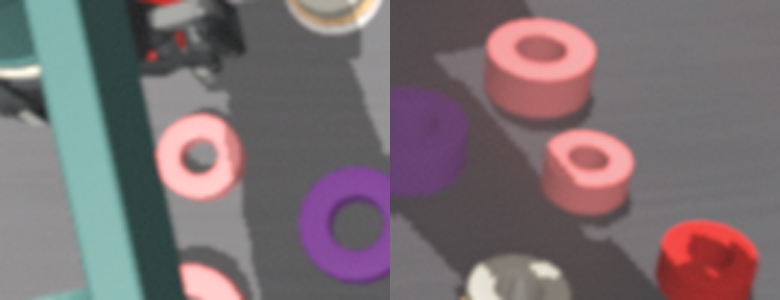

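The picture shows the pink wheel untouched at left crop (200,155), with the arm still above it. The move was refused, probably because every row needs "roll".

```bash
python3 -m handwheel '[{"gripper":8.5,"x":-0.1,"y":-0.2,"z":5,"roll":0},{"gripper":8.5,"x":-0.1,"y":-0.2,"z":10,"roll":0},{"gripper":8.5,"x":-0.1,"y":-0.2,"z":14,"roll":0},{"gripper":8.5,"x":-0.1,"y":-0.2,"z":17,"roll":0},{"gripper":8.5,"x":-0.1,"y":-0.2,"z":18,"roll":0},{"gripper":8.5,"x":-0.1,"y":-0.2,"z":18,"roll":0},{"gripper":8.5,"x":-0.1,"y":-0.2,"z":18,"roll":0}]'
python3 - <<'E'
from h import *
a=[]
for n in("top","scene"):
    s=snapshot(n);u,v=map(int,proj(s,[.4855,.178,.03]))
    a.append(cv2.resize(s["img"][v-50:v+50,u-65:u+65],None,fx=3,fy=3,interpolation=cv2.INTER_CUBIC))
cv2.imwrite("pics/g2.png",np.hstack(a)[:,:,::-1])
E
```

```text
clock: 2.52
tcp_pos: [0.4875, 0.1779, 0.03]
ee_rot: [0.002, -0.134, 0.991, 0.0]
contact_force: [0.3, -0.9, -1.0]
opening: 0.085
finger_force: 0.0
```

View pics/g2.png

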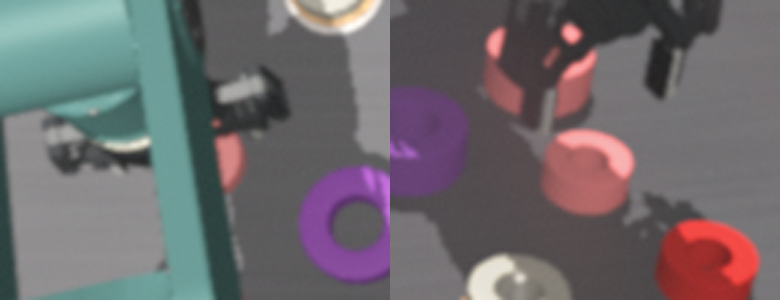

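The gripper is above the wheel. In the right crop the finger tips at (535,130) and (665,95) straddle the wheel at (588,157). I'll go down now.

```bash
python3 -m handwheel '[{"gripper":8.5,"x":0.1,"y":0,"z":1,"roll":0},{"gripper":8.5,"x":0.1,"y":0,"z":2,"roll":0},{"gripper":8.5,"x":0.1,"y":0,"z":2.8,"roll":0},{"gripper":7,"x":0.1,"y":0,"z":3.1,"roll":0},{"gripper":6.4,"x":0.1,"y":0,"z":3.1,"roll":0},{"gripper":6.2,"x":0.1,"y":0,"z":3.1,"roll":0},{"gripper":6.0,"x":0.1,"y":0,"z":3.1,"roll":0}]'
```

```text
clock: 3.5
tcp_pos: [0.4856, 0.1772, -0.0025]
ee_rot: [0.0, -0.134, 0.991, 0.0]
contact_force: [-0.7, 0.8, 0.0]
opening: 0.0603
finger_force: 0.2
```

```bash
python3 -m handwheel '[{"gripper":5.9,"x":0,"y":0,"z":0,"roll":0},{"gripper":5.8,"x":0,"y":0,"z":0,"roll":0},{"gripper":5.75,"x":0,"y":0,"z":0,"roll":0},{"gripper":5.75,"x":0,"y":0,"z":0,"roll":0}]'
```

```text
clock: 4.0
tcp_pos: [0.4855, 0.1777, -0.0023]
ee_rot: [0.001, -0.134, 0.991, 0.001]
contact_force: [-1.9, 4.6, 5.9]
opening: 0.057
finger_force: 2.7
```

```bash
python3 -m handwheel '[{"gripper":5.7,"x":0,"y":0,"z":0,"roll":0},{"gripper":5.65,"x":0,"y":0,"z":0,"roll":0},{"gripper":5.65,"x":0,"y":0,"z":0,"roll":0}]'
```

```text
clock: 4.38
tcp_pos: [0.4857, 0.1778, -0.002]
ee_rot: [0.001, -0.134, 0.991, 0.001]
contact_force: [-2.7, 2.8, 6.5]
opening: 0.0567
finger_force: 4.0
```

```bash
python3 -m handwheel '[{"gripper":5.6,"x":0,"y":0,"z":0,"roll":0},{"gripper":5.6,"x":0,"y":0,"z":0,"roll":0}]'
```

```text
clock: 4.62
tcp_pos: [0.4858, 0.1779, -0.0017]
ee_rot: [0.001, -0.134, 0.991, 0.001]
contact_force: [-2.8, 4.0, 6.8]
opening: 0.0563
finger_force: 3.9
```

```bash
python3 -m handwheel '[{"gripper":5.6,"x":0,"y":0,"z":-0.2,"roll":0},{"gripper":5.4,"x":0,"y":0,"z":-0.2,"roll":0},{"gripper":5.4,"x":0,"y":0,"z":-0.2,"roll":0}]'
python3 - <<'E'
from h import *
a=[]
for n in("top","scene"):
    s=snapshot(n);u,v=map(int,proj(s,[.4855,.178,.03]))
    a.append(cv2.resize(s["img"][v-50:v+50,u-65:u+65],None,fx=3,fy=3,interpolation=cv2.INTER_CUBIC))
cv2.imwrite("pics/g3.png",np.hstack(a)[:,:,::-1])
E
```

```text
clock: 5.0
tcp_pos: [0.4853, 0.1764, -0.0011]
ee_rot: [-0.0, -0.134, 0.991, -0.0]
contact_force: [-0.9, -0.9, 3.6]
opening: 0.0543
finger_force: 1.6
```

View pics/g3.png

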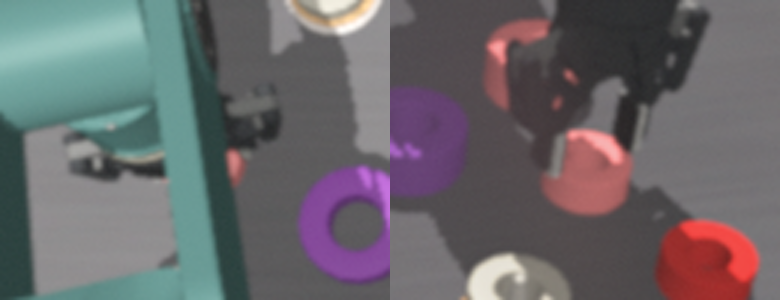

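The left crop is mostly hidden by the arm. In the right crop the finger tips are near (555,175) and (630,150) on the wheel at (587,172). A 54 mm opening on a 58 mm wheel looks like an off-centre chord or slip, so I'll check the geometry.

```bash
python3 - <<'E'
from h import *
s=snapshot("scene");u,v=map(int,proj(s,[.4855,.178,.03]))
o=get_obs();q=o["ee_rot"];R=Ro.from_quat(q[[1,2,3,0]]).as_matrix()
print(R.round(3).tolist(),o["tcp_pos"],o["contact_force"],o["ft_torque"],o["finger_force"],o["opening"])
for zz in(0,.007,.026):
  for e in(-.027,.027):
    X=o["tcp_pos"]+R[:,1]*e;X[2]=zz;print(zz,e,X.round(3),((proj(s,X)-[u-65,v-50])*3+[390,0]).round())
try: print(rim(s,blob(s,*PINK,proj(s,[.4855,.178,.02]),20),.026,.029))
except Exception as e: print(e)
c=s["img"][v-32:v+28,u-35:u+30]; cv2.imwrite("pics/g4.png",cv2.resize(c,None,fx=9,fy=9,interpolation=cv2.INTER_CUBIC)[:,:,::-1])
E
```

```text
[[-0.964, -0.265, -0.0], [-0.265, 0.964, -0.001], [0.0, -0.001, -1.0]] [ 0.4852647   0.17646545 -0.00105783] [-0.84674319 -0.86786017  3.27673134] [-0.12742988  0.11519631  0.01407451] 1.5964123629747906 0.054327615182570135
0 -0.027 [0.492 0.15  0.   ] [544. 198.]
0 0.027 [0.478 0.203 0.   ] [610. 176.]
0.007 -0.027 [0.492 0.15  0.007] [545. 190.]
0.007 0.027 [0.478 0.203 0.007] [612. 168.]
0.026 -0.027 [0.492 0.15  0.026] [548. 168.]
0.026 0.027 [0.478 0.203 0.026] [616. 146.]
(array([0.4858, 0.18  ]), array([0.4825, 0.1849, 0.0239]))
```

View pics/g4.png

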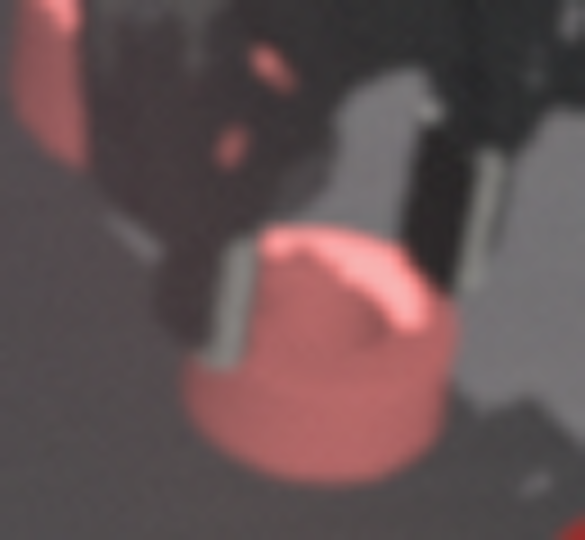

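The tips stand on the rim instead of beside the wheel. The left tip is at crop (225,365), level with the wheel's top edge, which explains the upward force and the 54 mm opening. The fingers therefore reach less far down than I assumed, so I'll rise, open and go lower in small steps.

```bash
python3 -m handwheel '[{"gripper":5.6,"x":0,"y":0.2,"z":-0.5,"roll":0},{"gripper":7.2,"x":0,"y":0.2,"z":-0.8,"roll":0},{"gripper":7.2,"x":0,"y":0.2,"z":-0.8,"roll":0},{"gripper":7.2,"x":0,"y":0.2,"z":0,"roll":0},{"gripper":7.2,"x":0,"y":0.2,"z":0.4,"roll":0},{"gripper":7.2,"x":0,"y":0.2,"z":0.7,"roll":0},{"gripper":7.2,"x":0,"y":0.2,"z":0.7,"roll":0}]'
python3 - <<'E'
from h import *
s=snapshot("scene");u,v=map(int,proj(s,[.4855,.178,.03]))
o=get_obs();R=Ro.from_quat(o["ee_rot"][[1,2,3,0]]).as_matrix()
for zz in(0,.01,.02):
    X=o["tcp_pos"]-R[:,1]*.036-R[:,0]*.011;X[2]=zz;print(zz,((proj(s,X)-[u-35,v-32])*9).round())
try: print(rim(s,blob(s,*PINK,proj(s,[.4855,.178,.02]),20),.026,.029))
except Exception as e: print(e)
c=s["img"][v-32:v+28,u-35:u+30]; cv2.imwrite("pics/g5.png",cv2.resize(c,None,fx=9,fy=9,interpolation=cv2.INTER_CUBIC)[:,:,::-1])
E
```

```text
clock: 6.02
tcp_pos: [0.4844, 0.1788, -0.0085]
ee_rot: [-0.0, -0.134, 0.991, -0.0]
contact_force: [-0.1, -0.5, 0.5]
opening: 0.0724
finger_force: 0.0
0 [193. 470.]
0.01 [198. 436.]
0.02 [203. 401.]
(array([0.4875, 0.1804]), array([0.4845, 0.1821, 0.0259]))
```

View pics/g5.png

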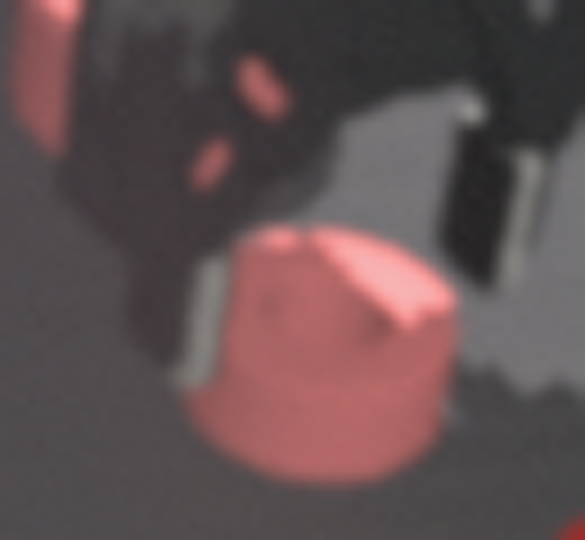

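The left tip is at (200,385), about 24 mm above the bench, and the right tip at (490,285). Both sit at the wheel's top edge, so the fingers must go about 12 mm lower. I'll do that in small steps and watch the force.

```bash
python3 -m handwheel '[{"gripper":7.8,"x":-0.1,"y":0,"z":-0.5,"roll":0},{"gripper":7.8,"x":-0.1,"y":0,"z":-0.2,"roll":0},{"gripper":7.8,"x":-0.1,"y":0,"z":0.2,"roll":0},{"gripper":7.8,"x":-0.1,"y":0,"z":0.5,"roll":0},{"gripper":7.8,"x":-0.1,"y":0,"z":0.7,"roll":0},{"gripper":7.8,"x":-0.1,"y":0,"z":0.7,"roll":0}]'
```

```text
clock: 6.82
tcp_pos: [0.4854, 0.1791, -0.0153]
ee_rot: [-0.0, -0.134, 0.991, 0.0]
contact_force: [0.5, 0.3, -0.3]
opening: 0.078
finger_force: 0.0
```

```bash
python3 -m handwheel '[{"gripper":7.8,"x":0,"y":0,"z":0.3,"roll":0},{"gripper":7,"x":0,"y":0,"z":0.5,"roll":0},{"gripper":6.4,"x":0,"y":0,"z":0.5,"roll":0},{"gripper":6.1,"x":0,"y":0,"z":0.5,"roll":0}]'
```

```text
clock: 7.32
tcp_pos: [0.4857, 0.1792, -0.02]
ee_rot: [0.0, -0.134, 0.991, 0.0]
contact_force: [0.0, -0.3, -0.2]
opening: 0.0611
finger_force: 0.0
```

```bash
python3 -m handwheel '[{"gripper":5.95,"x":0,"y":0,"z":0,"roll":0},{"gripper":5.8,"x":0,"y":0,"z":0,"roll":0},{"gripper":5.75,"x":0,"y":0,"z":0,"roll":0},{"gripper":5.75,"x":0,"y":0,"z":0,"roll":0}]'
```

```text
clock: 7.82
tcp_pos: [0.4859, 0.1789, -0.0196]
ee_rot: [0.0, -0.134, 0.991, -0.0]
contact_force: [-0.7, -1.6, 3.4]
opening: 0.0579
finger_force: 13.1
```

```bash
python3 -m handwheel '[{"gripper":5.72,"x":0,"y":0,"z":0,"roll":0},{"gripper":5.7,"x":0,"y":0,"z":0,"roll":0},{"gripper":5.7,"x":0,"y":0,"z":0,"roll":0}]'
```

```text
clock: 8.2
tcp_pos: [0.4859, 0.179, -0.0195]
ee_rot: [0.0, -0.134, 0.991, -0.0]
contact_force: [-1.3, -1.7, 4.5]
opening: 0.0574
finger_force: 21.5
```

```bash
python3 -m handwheel '[{"gripper":5.64,"x":0,"y":0,"z":0,"roll":0},{"gripper":5.64,"x":0,"y":0,"z":0,"roll":0}]'
```

```text
clock: 8.45
tcp_pos: [0.4859, 0.179, -0.0194]
ee_rot: [0.0, -0.134, 0.991, -0.0]
contact_force: [-1.7, -3.4, 5.5]
opening: 0.0568
finger_force: 32.5
```

```bash
python3 -m handwheel '[{"gripper":5.64,"x":0,"y":0,"z":-0.5,"roll":0},{"gripper":5.64,"x":0,"y":0,"z":-2,"roll":0},{"gripper":5.64,"x":0,"y":0,"z":-5,"roll":0},{"gripper":5.64,"x":0,"y":0,"z":-8,"roll":0},{"gripper":5.64,"x":0,"y":0,"z":-10,"roll":0},{"gripper":5.64,"x":0,"y":0,"z":-10,"roll":0}]'
python3 - <<'E'
from h import *
s=snapshot("scene")
for X in([.4859,.179,.126],): 
    p=proj(s,X)
    try: print(p,rim(s,blob(s,*PINK,p,30),.126,.029))
    except Exception as e: print(e)
o=get_obs();print(o["finger_force"],tool(np.array([.6077,-.1193,o["tcp_pos"][2]])-o["tcp_pos"]))
# post tip, both cork centers
u,v=map(int,proj(s,[.607,-.12,.04]));a=cv2.resize(s["img"][v-25:v+25,u-32:u+32],None,fx=6,fy=6,interpolation=cv2.INTER_CUBIC)
u2,v2=map(int,p);b=cv2.resize(s["img"][v2-50:v2+50,u2-64:u2+64],None,fx=3,fy=3,interpolation=cv2.INTER_CUBIC)
cv2.imwrite("pics/l1.png",np.hstack([a,b])[:,:,::-1]);print(u,v,u2,v2)
print("post tip/base pred",proj(s,[.6077,-.1193,.057]),proj(s,[.6077,-.1193,.02]))
E
```

```text
clock: 9.2
tcp_pos: [0.4874, 0.1799, 0.0827]
ee_rot: [0.003, -0.134, 0.991, 0.001]
contact_force: [-0.3, 1.1, -1.5]
opening: 0.0568
finger_force: 32.5
[396.20514033 132.03332556] (array([0.4868, 0.1806]), array([0.4893, 0.1749, 0.0343]))
32.483304776251316 [ -3.79 -32.03  -0.  ]
239 232 396 132
post tip/base pred [239.31502786 225.84056887] [241.54234914 241.10457055]
```

View pics/l1.png

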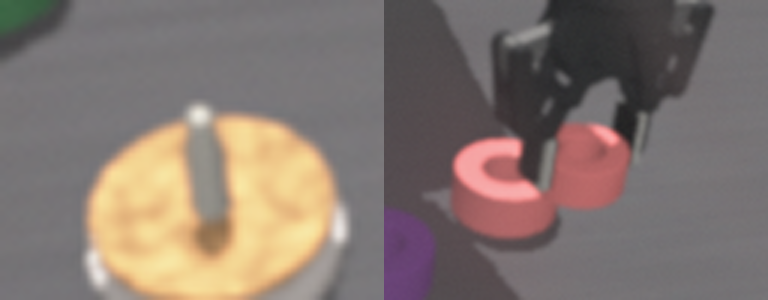

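The wheel is held and lifted, at right crop (590,165) between the fingers. The big pink ring at (503,185) is untouched. The post tip at left crop (199,115) is within 1 px of the prediction. I'll carry the wheel over the post.

```bash
python3 -m handwheel '[{"gripper":5.64,"x":-0.3,"y":-2,"z":0,"roll":0},{"gripper":5.64,"x":-0.8,"y":-6,"z":0,"roll":0},{"gripper":5.64,"x":-1.3,"y":-11,"z":0,"roll":0},{"gripper":5.64,"x":-1.9,"y":-16,"z":0,"roll":0},{"gripper":5.64,"x":-2.5,"y":-21,"z":0,"roll":0},{"gripper":5.64,"x":-3.1,"y":-26,"z":0,"roll":0},{"gripper":5.64,"x":-3.6,"y":-30,"z":0,"roll":0},{"gripper":5.64,"x":-3.8,"y":-32,"z":0,"roll":0},{"gripper":5.64,"x":-3.8,"y":-32,"z":0,"roll":0},{"gripper":5.64,"x":-3.8,"y":-32,"z":0,"roll":0}]'
python3 - <<'E'
from h import *
s=snapshot("scene");o=get_obs();X=o["tcp_pos"].copy();X[2]+=.045
p=proj(s,X);print(o["tcp_pos"],rim(s,blob(s,*PINK,p,30),X[2],.029),tool(np.array([.6078,-.1188,X[2]-.045])-o["tcp_pos"]))
u,v=map(int,p);b=cv2.resize(s["img"][v-40:v+70,u-60:u+60],None,fx=5,fy=5,interpolation=cv2.INTER_CUBIC)
cv2.imwrite("pics/p1.png",b[:,:,::-1])
E
```

```text
clock: 10.5
tcp_pos: [0.6065, -0.1176, 0.0795]
ee_rot: [-0.001, -0.134, 0.991, 0.001]
contact_force: [0.3, 0.1, -0.7]
opening: 0.0569
finger_force: 32.5
[ 0.60661088 -0.11755296  0.0797716 ] (array([ 0.6084, -0.1168]), array([ 0.6073, -0.1166,  0.028 ])) [-0.08 -0.15 -0.  ]
```

View pics/p1.png

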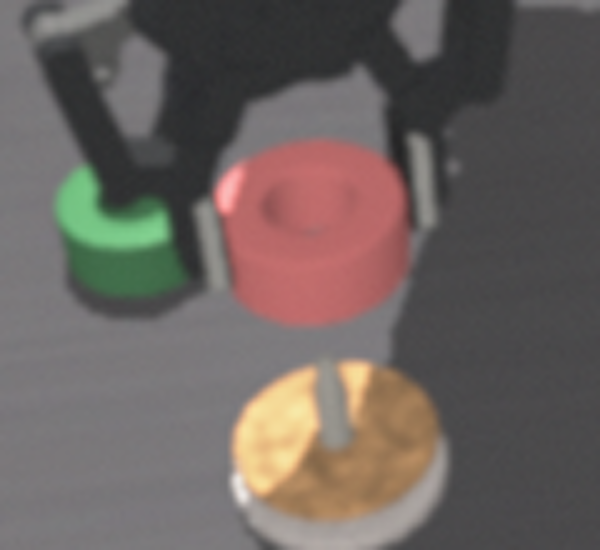

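The wheel is level at (313,205), centred over the post at (327,365). I'll lower it, slowing near the cork.

```bash
python3 -m handwheel '[{"gripper":5.64,"x":-0.1,"y":-0.1,"z":0.5,"roll":0},{"gripper":5.64,"x":-0.1,"y":-0.1,"z":2,"roll":0},{"gripper":5.64,"x":-0.1,"y":-0.1,"z":3.5,"roll":0},{"gripper":5.64,"x":-0.1,"y":-0.1,"z":5,"roll":0},{"gripper":5.64,"x":-0.1,"y":-0.1,"z":6.2,"roll":0},{"gripper":5.64,"x":-0.1,"y":-0.1,"z":7,"roll":0},{"gripper":5.64,"x":-0.1,"y":-0.1,"z":7.3,"roll":0},{"gripper":5.64,"x":-0.1,"y":-0.1,"z":7.4,"roll":0},{"gripper":5.64,"x":-0.1,"y":-0.1,"z":7.4,"roll":0}]'
```

```text
clock: 11.68
tcp_pos: [0.6088, -0.1202, 0.0066]
ee_rot: [0.001, -0.134, 0.991, -0.0]
contact_force: [-0.6, -0.1, -1.5]
opening: 0.0569
finger_force: 32.5
```

```bash
python3 -m handwheel '[{"gripper":5.64,"x":0,"y":0,"z":0.2,"roll":0},{"gripper":5.64,"x":0,"y":0,"z":0.4,"roll":0},{"gripper":5.64,"x":0,"y":0,"z":0.6,"roll":0},{"gripper":5.64,"x":0,"y":0,"z":0.6,"roll":0}]'
```

```text
clock: 12.18
tcp_pos: [0.6084, -0.12, 0.0001]
ee_rot: [0.0, -0.134, 0.991, 0.0]
contact_force: [0.4, -0.2, -0.3]
opening: 0.0566
finger_force: 32.6
```

```bash
python3 -m handwheel '[{"gripper":5.64,"x":0,"y":0,"z":0.1,"roll":0},{"gripper":5.64,"x":0,"y":0,"z":0.1,"roll":0}]'
```

```text
clock: 12.42
tcp_pos: [0.6084, -0.12, -0.0006]
ee_rot: [0.0, -0.134, 0.991, -0.0]
contact_force: [-1.2, -0.5, 0.8]
opening: 0.0571
finger_force: 32.8
```

It's seated: the force rises at about the cork spring's rate. I'll release slowly and back off.

```bash
python3 -m handwheel '[{"gripper":5.7,"x":0,"y":0,"z":0,"roll":0},{"gripper":5.8,"x":0,"y":0,"z":0,"roll":0},{"gripper":5.9,"x":0,"y":0,"z":0,"roll":0},{"gripper":6.2,"x":0,"y":0,"z":0,"roll":0},{"gripper":6.8,"x":0,"y":0,"z":0,"roll":0},{"gripper":7.6,"x":0,"y":0,"z":0,"roll":0},{"gripper":7.6,"x":0,"y":0,"z":0,"roll":0}]'
```

```text
clock: 13.3
tcp_pos: [0.6084, -0.1201, -0.001]
ee_rot: [-0.0, -0.134, 0.991, 0.0]
contact_force: [-1.2, 0.5, 1.0]
opening: 0.0762
finger_force: 0.0
```

```bash
python3 -m handwheel '[{"gripper":7.6,"x":0,"y":0,"z":-1,"roll":0},{"gripper":7.6,"x":0,"y":0,"z":-3,"roll":0},{"gripper":7.6,"x":0,"y":0,"z":-7,"roll":0},{"gripper":7.6,"x":0,"y":0,"z":-12,"roll":0},{"gripper":7.6,"x":0,"y":0,"z":-16,"roll":0},{"gripper":7.6,"x":0,"y":0,"z":-18,"roll":0},{"gripper":7.6,"x":0,"y":0,"z":-18,"roll":0},{"gripper":7.6,"x":0,"y":0,"z":-18,"roll":0}]'
python3 - <<'E'
from h import *
s=snapshot("scene");p=proj(s,[.608,-.119,.04])
print(rim(s,blob(s,*PINK,p,30),.046,.029))
c=s["img"][110:270,170:460];cv2.imwrite("pics/f1.png",cv2.resize(c,None,fx=2.7,fy=2.7,interpolation=cv2.INTER_CUBIC)[:,:,::-1])
E
```

```text
clock: 14.3
tcp_pos: [0.6079, -0.1199, 0.1785]
ee_rot: [-0.0, -0.134, 0.991, 0.0]
contact_force: [1.1, 0.4, 0.6]
opening: 0.0759
finger_force: 0.0
(array([ 0.6088, -0.1195]), array([ 0.6082, -0.1196,  0.0284]))
```

View pics/f1.png

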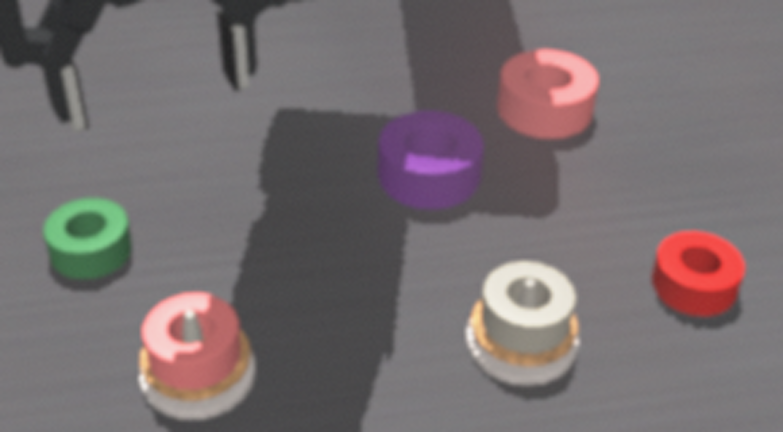

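The pink wheel lies flat on the cork at (190,340) with the post tip in its bore. The green (88,238) and grey (528,305) wheels are undisturbed, and the gripper is clear.

```bash
python3 -c "
from bench import *
print(finish_job())"
```

```text
the job is handed in; nothing more can be done
None
```

The pink wheel is over the post of the empty stand, lying flat on its cork and released. Grip readings stayed at or below about 33 N per finger, the green and grey wheels look undisturbed, and the job is handed in at about 14 s. On the first grasp try the fingertips rested briefly on its rim at under 7 N.

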